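# Complete a kit tray and press its label holder home

### The job

Lay the loose slotted steel strap flat in the empty pocket of the grey kit tray and let go of it. Then push the white label holder down behind the lip of the tray's label rail, against the spring bar, until it is fully home, and finish still gripping it and holding it pressed home so that a colleague can lock it. Leave everything else where it is.

Things in the scene. Friction and masses are not known exactly. Their poses are not given: they have to be found in the camera images.
- strap: Slotted flat steel clamp strap lying alone on the table: 96 long (its x) x 25 wide (y) x 16 mm thick (z), 0.15-0.31 kg, origin at the centre of its underside. It has a long slot through it; same either way round.
- liner: Thin dark rubber liner (seen, not felt) on the floor of the one empty pocket of the grey kit tray; origin = centre of the pocket floor, 4 mm above the table; x along the pocket. The pocket is 112 (x) x 33 mm (y) and only 7 mm deep (tray top 11 mm above the table), so a strap stands 9 mm proud of the tray. Which of the three pockets is empty varies.
- tray: Grey kit tray fixed to the table, 130 (x) x 214 (y) x 11 mm; origin at the centre of its underside. Three like pockets along x, centres at y = -66, 0, +66 mm. An aluminium label rail runs along y on its robot side (-x), centre 85 mm from the origin.
- rail_mouth (a point): Mouth of the tray's label rail: centre of its open top, 24 mm above the table, axes as the tray. The rail is an upright-sided channel between a front lip and a back wall, 15.5 mm wide (x), 88 mm long inside (y), both edges flared outward for another 7 mm upward (to 31 mm above the table). A sprung bar lies inside, its top 10 mm below this point when free, 18 mm below when pressed home.
- rail_bar (a joint): Downward travel of the sprung bar in the rail: 0 free, 0.008 m = bottomed, fully home. It pushes back with about 5 N at first and 10 N at the bottom, and lifts the holder again if let go.
- label_holder: White plastic label holder standing upright on its long edge on the table: 12 thick (x) x 80 long (y) x 48 mm tall (z), 50-98 g, origin at the centre of its underside. Both faces are alike; either way round will do.
- strap_a: Another such strap already in a tray pocket
- strap_b: Another such strap already in a tray pocket
- ball_cone: Bystander: steel reference ball on a cone, 94 mm tall, 34 mm across the foot; origin on its underside
- square: Bystander: flat steel L-shaped square, 130 and 100 mm legs 20 mm wide, 8 mm thick; origin on its underside
- flange: Bystander: turned aluminium ring lying flat, 90 mm across, 24 mm high; origin on its underside
- knurled_nut: Bystander: dark steel knurled nut, 28 mm across, 24 mm high; origin on its underside
- stylus_case: Bystander: black plastic case, 70 x 110 x 26 mm; origin on its underside
Mind the look-alikes: they are no part of the job. Several things look just like the label_holder: the one meant starts farthest to the robot's right. What is shaped like the strap but blue is not meant.

How it is judged (in metres and radians):
On the way, in this order (a step that is already met when the one before it is completed fails the run):
1. the strap lies flat in the empty pocket, let go (x of strap in the frame of liner between -0.011 and 0.011 m and y of strap in the frame of liner between -0.007 and 0.007 m and z of strap in the frame of liner between -0.003 and 0.003 m and angle between the x axis of strap and the x axis of liner, either way round below 0.2 rad and angle between strap's own z axis and vertical below 0.08 rad and contact force between the fingers and strap below 0.1 N and linear speed of strap below 0.03 m/s), for 0.2 s.
2. the label holder's lower edge is behind the lip of the rail (x of label_holder in the frame of rail_mouth between -0.005 and 0.005 m and y of label_holder in the frame of rail_mouth between -0.008 and 0.008 m and z of label_holder in the frame of rail_mouth below -0.004 m), for 0.1 s.
At the end, for the whole second after the job is handed in: Strap released, flat and still on the empty pocket's floor (11 mm along, 7 across, 3 in height, 0.2 rad). Label holder upright in the rail (5 mm across, 8 along, 0.12 rad), lower edge over 15.5 mm below the mouth, bar pressed over 6 of 8 mm, fingers bearing on it over 3 N, at rest (all of step 1 and x of label_holder in the frame of rail_mouth between -0.005 and 0.005 m and y of label_holder in the frame of rail_mouth between -0.008 and 0.008 m and angle between the y axis of label_holder and the y axis of rail_mouth, either way round below 0.12 rad and angle between label_holder's own z axis and vertical below 0.12 rad and z of label_holder in the frame of rail_mouth below -0.0155 m and value of joint rail_bar above 0.006 m and contact force between the fingers and label_holder above 3 N and linear speed of label_holder below 0.02 m/s); the arm keeps its last pose, push and grip.
It fails at once if a bystander is knocked more than 30 mm from its place, or a strap already in the tray more than 20 mm (distance of any of ball_cone, square, flange, knurled_nut, stylus_case from where it was at the start of the episode above 0.03 m or distance of any of strap_a, strap_b from where it was at the start of the episode above 0.02 m).
It also fails if it takes over 45 s, if anything falls off the work surface, if the arm or the gripper's body presses on something with over 40 N, if the wrist force passes 120 N, or if a joint passes its speed limit or range.

### The arm

A 6-joint arm with a two-finger parallel gripper is mounted at the origin on the work surface. World frame = base frame: x ahead of the robot, y to its left, z up, the work surface at z = 0. Lengths are in mm, angles in rad, forces in N, time in s.
With the tool pointing down it reaches from about 425 to 950 mm from the base axis. Payload 14.7 kg.
Tool frame: the origin (TCP) lies at the very end of the fingers, on their centre line; the grasp point (between the pads) lies 19 mm behind it; z points along the fingers, x is the direction in which the jaws open and shut, and the axes are right-handed (so a half turn about z gives the same grasp; the last joint's range is limited). The gripper opens to 85 mm and grips with 20 to 120 N. Pads are 22 mm wide; open, the fingers measure 114 mm over their backs; the gripper's body (76 mm by 85 mm) begins 54 mm behind the grasp point. The pads swing forward as they close: fully open they stand 13 mm farther back than shut.
Start: joints at [1.173, 0.48, 1.596, -0, 1.065, -0.047], TCP at [223.348, 610.416, 231.297] pointing down, gripper open.
Joint ranges: [-2.75, 2.75], [-0.82, 2.05], [0.23, 2.67], [-1.56, 4.7], [0.09, 2.69], [-2.92, 2.92]. Speed limits (rad/s): [1.89, 1.89, 2.39, 3.01, 3.01, 3.01].

### API

Orientations are given as a 3x3 rotation matrix whose columns are the frame's x, y, z axes.
In Python, from plant import arm gives the robot as it stands.
- The arm moves only by the shell command python3 -m creep 'ROWS'. ROWS is JSON, a list of rows, each an object of numbers: "hand": the finger opening in mm, from 0 to 85.4; "x", "y", "z": the shift along the world's x, y, z in mm; "roll": the turn about the world's z in rad. In form: [{"hand": .., "x": .., "y": .., "z": .., "roll": ..}, ...]. A call has 1 to 12 rows; each row shifts and turns the commanded pose from where the row before left it; what a row does not reach is not made up. A row lasts 1/8 s, in which the tool goes at most 62.5 mm and 10.7 degrees, less where a joint would pass 70% of its speed; a pose out of reach is approached as far as the arm can. A call with a gripper value outside its range is refused whole. The fingers move at their own pace and stop on an object; the grip force is fixed at half the most. Time passes only in rows, so rows that do not move let the fingers close. It gives the time, the measured TCP pose, the force and the opening at its end, in the units of the state.
- arm.get_obs(): the state, without advancing time (a new reading comes with each control period).
- arm.snapshot(name): name is "scene" or "top" or "wrist"; returns (picture, depth): 480x640x3 uint8, blue, green, red; 480x640 float32, mm along the optical axis (not along the pixel's ray), 0 where there is no reading.
- arm.get_calibration(name): a dict with "camera_matrix" (3x3 intrinsics, pixels), "dist" ([k1, k2, p1, p2, k3] as OpenCV has them; the pictures are not rectified), "R" (3x3) and "t" (3): a world point X has camera coordinates R X + t. Camera axes: x right, y down, z forward; pixel columns grow to the right and rows downward; lengths in mm; the calibration is good to about 2 mm. A picture is of the moment at which its call begins: read the wrist's pose just before it. get_calibration takes no time and is no camera call; for the wrist camera it gives the pose at the moment of the call.
- arm.job_done(): hands the job in, once; it reports no verdict.
The state is a dict: "time_s": time; "joint_pos": joint angles; "joint_vel": joint speeds; "joint_torque": joint torques, N m; "tcp_pos": TCP position; "ee_rot": TCP orientation; "force": force on the tool from outside, world axes, zero at the start; "wrist_torque": the same for the moment, N m; "grip_width": finger opening in mm.
Only numpy, scipy, OpenCV 4.12 (cv2) and the standard library are available. Lean on these libraries where they do the work, as an engineer would, in place of code of your own. Each camera call takes 0.05 s, during which the arm holds its last target.

## Working session

There is one attempt and no reset: what is moved stays moved. The work goes in short steps, Python scripts to look and compute and a shell command to move; the robot and the scene stay as the last step left them, time stands still between calls to the robot, and variables do not carry over. Pictures are saved under pics/ and viewed, and the job is handed in when it is done.

```bash
ls; mkdir -p pics; python3 - <<'E'
from plant import arm
import cv2
o=arm.get_obs();print(o['time_s'],o['tcp_pos'],o['ee_rot'],o['grip_width'])
import numpy as np
for n in ['scene','top','wrist']:
    c=arm.get_calibration(n);p,d=arm.snapshot(n)
    cv2.imwrite(f'pics/{n}0.png',p);np.save(f'pics/{n}0_d.npy',d)
    import pickle;pickle.dump(c,open(f'pics/{n}0.pkl','wb'));print(n,c)
E
```

```text
pics
0.0 [223.19380795 610.04878951 230.67759688] [[ 3.43646954e-01  9.39098807e-01 -4.49162029e-04]
 [ 9.39098145e-01 -3.43647245e-01 -1.11594016e-03]
 [-1.20233136e-03 -3.83177923e-05 -9.99999276e-01]] 84.61136633038406
scene {'camera_matrix': array([[532.42278741,   0.        , 319.99166623],
       [  0.        , 532.42278741, 238.17254838],
       [  0.        ,   0.        ,   1.        ]]), 'dist': array([-0.16249197,  0.        ,  0.        ,  0.        ,  0.        ]), 'R': array([[ 0.86844138,  0.49575576, -0.00598364],
       [ 0.26321103, -0.47124105, -0.84181461],
       [-0.42015417,  0.72949167, -0.53973361]]), 't': array([-501.55235668, -108.39311489, 1527.09014864])}
top {'camera_matrix': array([[586.6910704 ,   0.        , 329.3352115 ],
       [  0.        , 586.6910704 , 232.83644791],
       [  0.        ,   0.        ,   1.        ]]), 'dist': array([-0.0985941,  0.       ,  0.       ,  0.       ,  0.       ]), 'R': array([[-0.02538495, -0.99965757, -0.00635161],
       [-0.98882539,  0.02604253, -0.14678599],
       [ 0.14690114,  0.00255448, -0.98914788]]), 't': array([  16.55150193,  577.36609871, 1236.3244608 ])}
wrist {'camera_matrix': array([[381.35397406,   0.        , 316.69695431],
       [  0.        , 381.35397406, 243.93788719],
       [  0.        ,   0.        ,   1.        ]]), 'dist': array([-0.0412086,  0.       ,  0.       ,  0.       ,  0.       ]), 'R': array([[ 0.34326936,  0.93923528, -0.00179799],
       [ 0.90279565, -0.32942222,  0.27647969],
       [ 0.25908718, -0.09653023, -0.96101808]]), 't': array([-648.89453585,  -35.85328632,  378.77892093])}
```

View pics/top0.png

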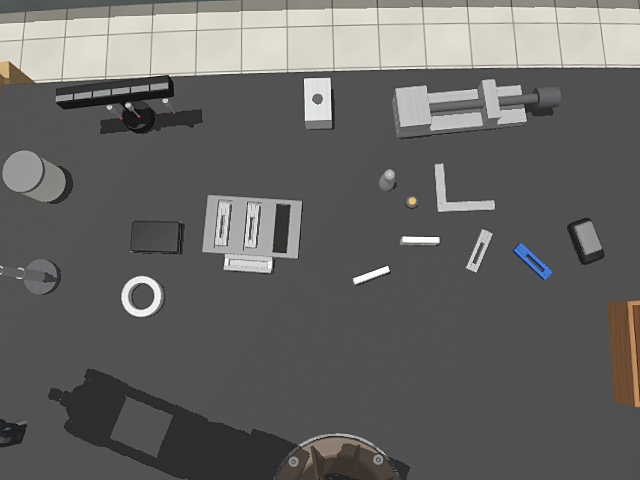

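View pics/scene0.png

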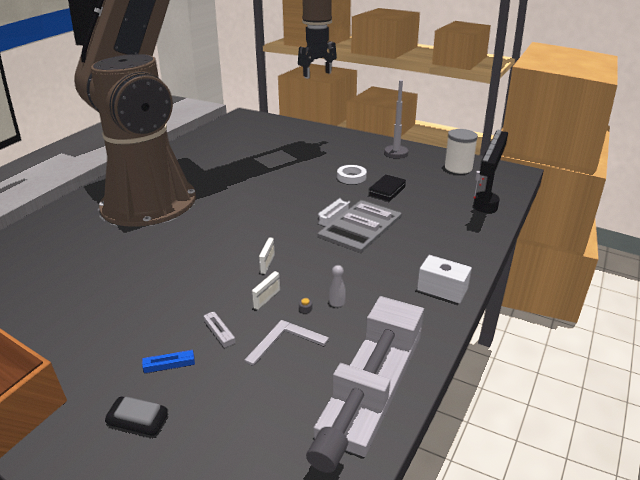

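View pics/wrist0.png

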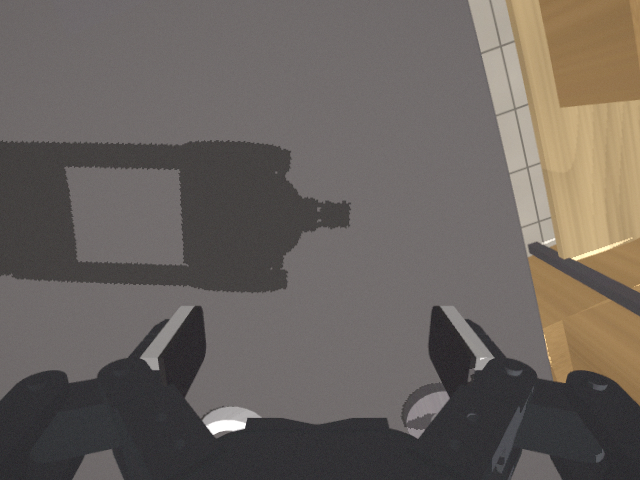

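```bash
cat > h.py <<'E'
import numpy as np,cv2,pickle
def load(n):
    return cv2.imread(f'pics/{n}.png'),np.load(f'pics/{n}_d.npy'),pickle.load(open(f'pics/{n}.pkl','rb'))
def shot(cam,name):
    from plant import arm
    c=arm.get_calibration(cam);p,d=arm.snapshot(cam)
    cv2.imwrite(f'pics/{name}.png',p);np.save(f'pics/{name}_d.npy',d);pickle.dump(c,open(f'pics/{name}.pkl','wb'))
    return p,d,c
def toplane(c,px,z):
    px=np.asarray(px,float).reshape(-1,1,2)
    n=cv2.undistortPoints(px,c['camera_matrix'],c['dist']).reshape(-1,2)
    r=np.c_[n,np.ones(len(n))]@c['R']   # R^T r
    o=-c['R'].T@c['t']
    s=(z-o[2])/r[:,2]
    return (o+r*s[:,None])
def project(c,X):
    return cv2.projectPoints(np.asarray(X,float).reshape(-1,1,3),cv2.Rodrigues(c['R'])[0],c['t'],c['camera_matrix'],c['dist'])[0].reshape(-1,2)
E
python3 - <<'E'
from h import *
p,d,c=load('top0')
hsv=cv2.cvtColor(p,cv2.COLOR_BGR2HSV)
m=((hsv[...,2]>115)&(hsv[...,1]<120)).astype(np.uint8)*255
n,l,s,ce=cv2.connectedComponentsWithStats(m)
for i in range(1,n):
    if s[i,4]>40 and s[i,1]>100:
        cnt=cv2.findContours((l==i).astype(np.uint8),cv2.RETR_EXTERNAL,cv2.CHAIN_APPROX_NONE)[0][0]
        r=cv2.minAreaRect(cnt)
        hull=cv2.boxPoints(r)
        print(np.round(r[0],1),np.round(r[1],1),round(r[2],1),toplane(c,[r[0]],16)[0].round(1), toplane(c,hull,16)[:,:2].round(0).tolist())
a=cv2.resize(p[160:300,330:510],None,fx=4,fy=4,interpolation=cv2.INTER_CUBIC);cv2.imwrite('pics/c1.png',a)
a=cv2.resize(p[180:290,190:310],None,fx=5,fy=5,interpolation=cv2.INTER_CUBIC);cv2.imwrite('pics/c2.png',a)
E
```

```text
[ 22. 171.] [38.2 42.4] 45.0 [746.8 717.   16. ] [[746.0, 789.0], [816.0, 718.0], [748.0, 647.0], [679.0, 716.0]]
[ 47.  183.2] [33.8 40.2] 27.2 [715.1 653.4  16. ] [[693.0, 712.0], [777.0, 671.0], [737.0, 596.0], [654.0, 636.0]]
[464.2 186.2] [48.5 58.2] 87.3 [ 680.3 -306.    16. ] [[735.0, -240.0], [739.0, -374.0], [626.0, -372.0], [623.0, -239.0]]
[386.2 178.2] [10.6 20. ] 36.9 [ 703. -130.   16.] [[692.0, -106.0], [729.0, -135.0], [714.0, -154.0], [677.0, -125.0]]
[251.1 234.2] [96.2 74.2] 3.8 [583.  176.4  16. ] [[510.0, 289.0], [678.0, 279.0], [657.0, 62.0], [491.0, 76.0]]
[587.9 237.5] [30.4 18.5] 69.4 [ 555.5 -582.8   16. ] [[581.0, -552.0], [595.0, -594.0], [529.0, -614.0], [516.0, -572.0]]
[478.8 250.3] [11.9 42.9] 22.8 [ 533.6 -330.1   16. ] [[495.0, -297.0], [583.0, -340.0], [572.0, -364.0], [485.0, -321.0]]
[419.5 240. ] [ 8. 39.] 90.0 [ 560.2 -198.4   16. ] [[570.0, -155.0], [568.0, -243.0], [550.0, -242.0], [552.0, -155.0]]
[370.6 274.7] [ 6.6 38. ] 69.4 [486.  -86.8  16. ] [[479.0, -45.0], [507.0, -124.0], [493.0, -129.0], [466.0, -49.0]]
[141.5 296. ] [40. 41.] 90.0 [450.8 422.3  16. ] [[496.0, 470.0], [494.0, 376.0], [406.0, 375.0], [407.0, 468.0]]
[343.3 441.9] [87.7 17. ] 6.0 [128.6 -16.7  16. ] [[123.0, 79.0], [158.0, 74.0], [134.0, -112.0], [98.0, -107.0]]
[338.8 447.7] [23.2 73.3] 78.8 [116.6  -6.7  16. ] [[128.0, 75.0], [154.0, -80.0], [105.0, -88.0], [79.0, 66.0]]
[377.5 459.5] [9. 9.] 90.0 [ 89.5 -88.7  16. ] [[99.0, -79.0], [99.0, -99.0], [80.0, -98.0], [80.0, -79.0]]
[293.  461.5] [9. 8.] 90.0 [89.7 91.9 16. ] [[99.0, 100.0], [99.0, 83.0], [80.0, 84.0], [80.0, 101.0]]
```

View pics/c1.png

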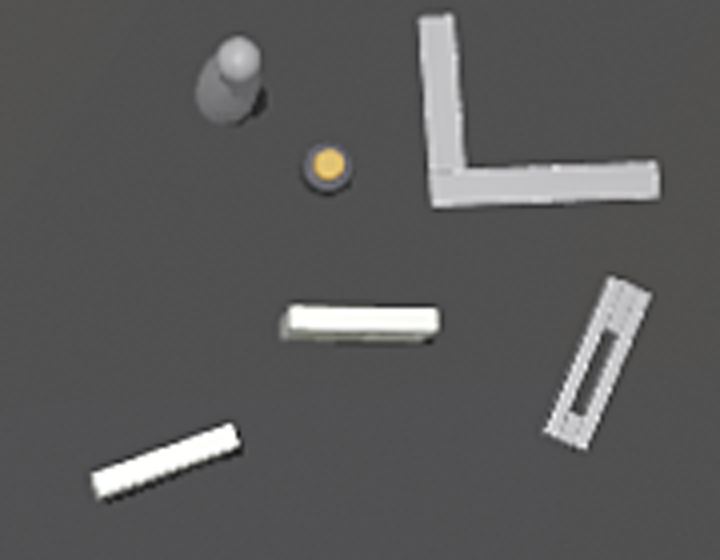

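View pics/c2.png

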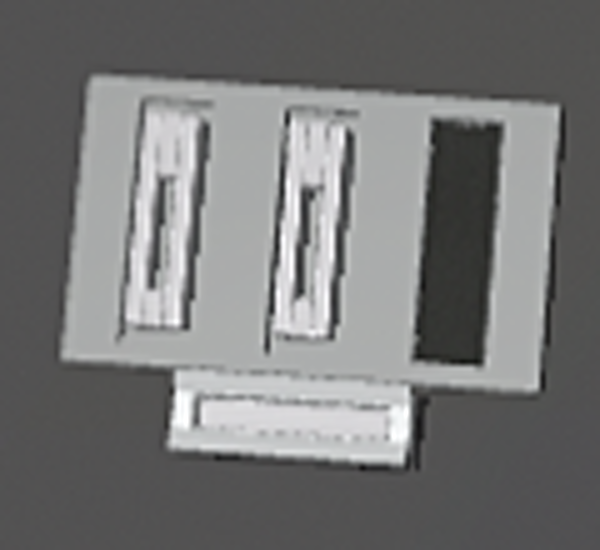

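Label holder candidates in the top picture are (420,241), at y≈-198, and (371,275), at y≈-87. The one farthest to the robot's right is (420,241), and the crop confirms this. The grey strap is at (479,250); the blue one at (533,261) is a decoy. The empty pocket is the rightmost one, at about (282,229). I'll move over the tray for a wrist look first.

```bash
python3 -m creep '[{"x":30,"y":-46},{"x":32,"y":-46},{"x":32,"y":-46},{"x":32,"y":-46},{"x":32,"y":-46},{"x":32,"y":-46},{"x":32,"y":-46},{"x":32,"y":-46},{"x":32,"y":-46},{"x":32,"y":-46},{}]' ; python3 - <<'E'
from h import *
shot('wrist','wtray')
E
```

```text
schema error: expected keys hand, x, y, z, roll
```

```bash
python3 -m creep '[{"hand":85,"x":30,"y":-46,"z":0,"roll":0},{"hand":85,"x":32,"y":-46,"z":0,"roll":0},{"hand":85,"x":32,"y":-46,"z":0,"roll":0},{"hand":85,"x":32,"y":-46,"z":0,"roll":0},{"hand":85,"x":32,"y":-46,"z":0,"roll":0},{"hand":85,"x":32,"y":-46,"z":0,"roll":0},{"hand":85,"x":32,"y":-46,"z":0,"roll":0},{"hand":85,"x":32,"y":-46,"z":0,"roll":0},{"hand":85,"x":32,"y":-46,"z":0,"roll":0},{"hand":85,"x":32,"y":-46,"z":0,"roll":0},{"hand":85,"x":0,"y":0,"z":0,"roll":0}]' ; python3 - <<'E'
from h import *
shot('wrist','wtray')
E
```

```text
time_s: 1.58
tcp_pos: [543.2, 147.4, 231.2]
ee_rot: [[0.347, 0.938, 0.001], [0.938, -0.347, -0.0], [-0.0, 0.001, -1.0]]
force: [-1.1, 0.9, 0.4]
grip_width: 85.3
```

View pics/wtray.png

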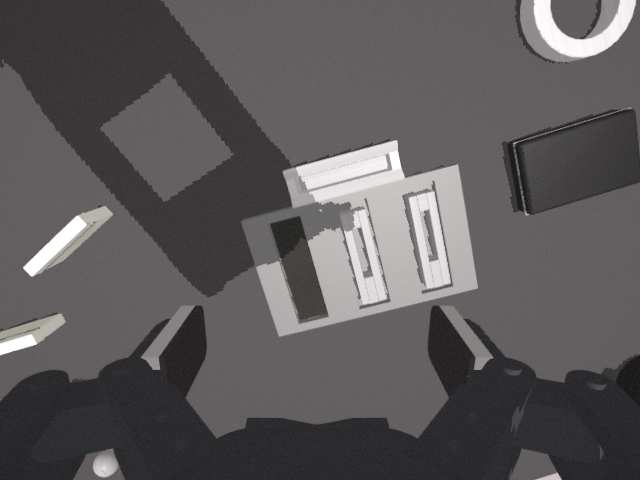

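The wrist view shows the tray with corners at about (243,221), (459,166), (478,289) and (279,336). The dark empty pocket is at (298,268), and the rail's open mouth is at (345,173).

```bash
python3 - <<'E'
from h import *
from scipy.optimize import least_squares
def sub(p,pts):
    g=cv2.cvtColor(p,cv2.COLOR_BGR2GRAY)
    return cv2.cornerSubPix(g,np.float32(pts).reshape(-1,1,2),(4,4),(-1,-1),(3,50,.01)).reshape(-1,2)
def fit(W,w,h):
    # W order: (-x,-y),(-x,+y),(+x,+y),(+x,-y)
    M=np.array([[-w,-h],[-w,h],[w,h],[w,-h]])/2
    f=lambda q:(M@np.array([[np.cos(q[2]),np.sin(q[2])],[-np.sin(q[2]),np.cos(q[2])]])+q[:2]-W).ravel()
    s=least_squares(f,[*W.mean(0),0]);return s.x,s.fun.reshape(-1,2)
for n,pts in [('wtray',[[243,221],[459,166],[478,289],[279,336]]),('top0',[[298,257.5],[203,251.5],[208.5,195.5],[302,200.5]])]:
    p,d,c=load(n)
    q=sub(p,pts);print(n,q.round(1).tolist())
    for lab,qq in(('sub',q),('raw',np.array(pts,float))):
        x,r=fit(toplane(c,qq,11)[:,:2],130,214);print(lab,x.round(3),r.round(1).tolist())
    R=np.array([[np.cos(x[2]),-np.sin(x[2])],[np.sin(x[2]),np.cos(x[2])]])
    P=lambda a,b,z:np.r_[R@[a,b]+x[:2],z]
    v=p.copy();v=cv2.resize(v,None,fx=4,fy=4,interpolation=cv2.INTER_CUBIC)
    for L in [[P(-65,-107,11),P(-65,107,11),P(65,107,11),P(65,-107,11)],[P(-92.7,-44,24),P(-92.7,44,24),P(-77.3,44,24),P(-77.3,-44,24)],[P(-56,-82.5,11),P(-56,-49.5,11),P(56,-49.5,11),P(56,-82.5,11)]]:
        cv2.polylines(v,[np.int32(project(c,L)*4+1.5)],True,(0,0,255),1)
    a=v[520:1360,900:1960] if n=='wtray' else v[740:1160,760:1260]
    cv2.imwrite(f'pics/{n}_o.png',cv2.resize(a,(740,580)))
p,d,c=load('wtray')
for u,v in [(345,173),(330,180),(290,180),(400,160),(298,268),(265,250),(395,225)]: print(u,v,d[v,u], (lambda r:r)(c['R'].T@(np.r_[cv2.undistortPoints(np.float64([[[u,v]]]),c['camera_matrix'],c['dist'])[0,0],1]*d[v,u]-c['t'])).round(1))
E
```

```text
wtray [[240.3000030517578, 221.0], [457.29998779296875, 163.6999969482422], [477.3999938964844, 287.70001220703125], [278.70001220703125, 336.29998779296875]]
sub [ 6.01896e+02  1.73813e+02 -9.20000e-02] [[0.1, -0.3], [-0.1, 0.3], [0.1, 0.2], [-0.1, -0.3]]
raw [ 6.03108e+02  1.74836e+02 -1.01000e-01] [[-0.5, -1.0], [-0.5, 0.9], [0.7, 0.3], [0.3, -0.2]]
top0 [[297.20001220703125, 257.70001220703125], [201.6999969482422, 251.39999389648438], [207.6999969482422, 194.6999969482422], [301.5, 200.6999969482422]]
sub [ 6.02606e+02  1.75224e+02 -9.30000e-02] [[-0.4, 0.3], [0.0, -0.5], [0.1, 0.1], [0.3, 0.1]]
raw [ 6.02263e+02  1.73303e+02 -8.60000e-02] [[-0.5, -0.4], [-0.8, 0.1], [1.1, 0.6], [0.2, -0.4]]
345 173 354.77948 [518.7 184.   13.9]
330 180 356.93085 [520.  168.7  13.5]
290 180 346.99597 [506.1 134.6  23.6]
400 160 365.341 [ 5.269e+02  2.383e+02 -4.000e-01]
298 268 390.10886 [593.8 107.7   5.1]
265 250 379.74393 [563.1  84.5  10. ]
395 225 373.52957 [583.9 213.7   9. ]
```

View pics/wtray_o.png

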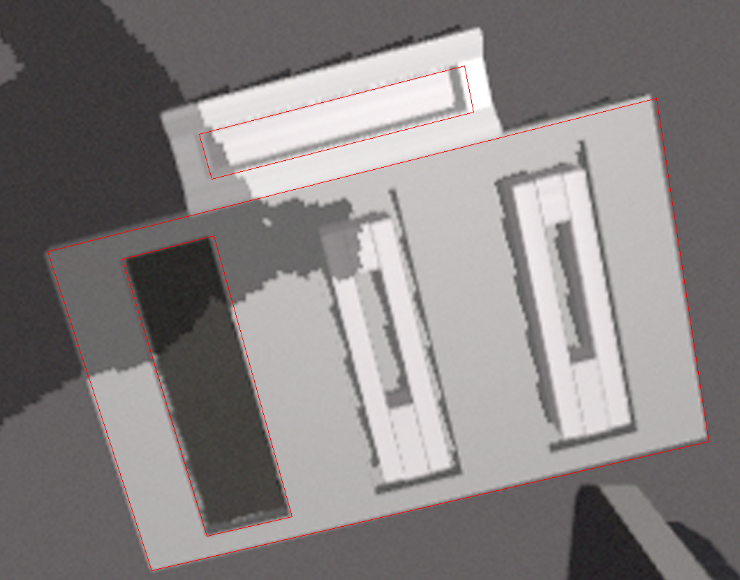

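View pics/top0_o.png

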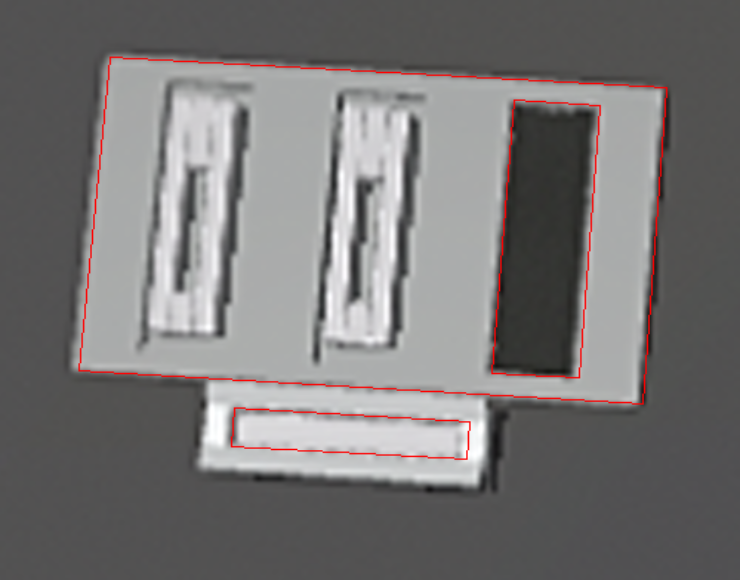

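```bash
python3 -m creep '[{"hand":85,"x":-1,"y":-53,"z":-8,"roll":-0.02},{"hand":85,"x":-1,"y":-53,"z":-8,"roll":-0.02},{"hand":85,"x":-1,"y":-53,"z":-8,"roll":-0.02},{"hand":85,"x":-1,"y":-53,"z":-8,"roll":-0.02},{"hand":85,"x":-1,"y":-53,"z":-8,"roll":-0.02},{"hand":85,"x":-1,"y":-53,"z":-8,"roll":-0.01},{"hand":85,"x":-1,"y":-53,"z":-8,"roll":0},{"hand":85,"x":-1,"y":-53,"z":-8,"roll":0},{"hand":60,"x":-1,"y":-53,"z":-8,"roll":0},{"hand":50,"x":0,"y":0,"z":0,"roll":0}]' ; python3 - <<'E'
from h import *
shot('wrist','wstrap')
E
```

```text
time_s: 2.88
tcp_pos: [532.2, -328.6, 158.5]
ee_rot: [[0.446, 0.895, -0.0], [0.895, -0.446, -0.0], [-0.0, -0.0, -1.0]]
force: [0.9, 0.9, -0.2]
grip_width: 51.4
```

View pics/wstrap.png

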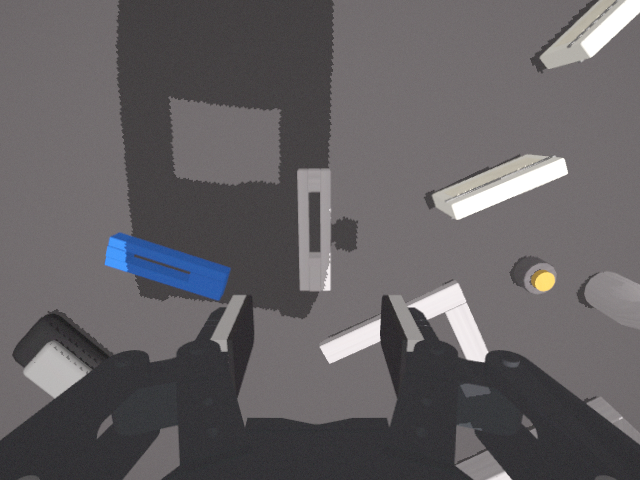

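```bash
python3 - <<'E'
from h import *
p,d,c=load('wstrap')
def sub(pts):
    g=cv2.cvtColor(p,cv2.COLOR_BGR2GRAY)
    return cv2.cornerSubPix(g,np.float32(pts).reshape(-1,1,2),(3,3),(-1,-1),(3,50,.01)).reshape(-1,2)
q=sub([[299,169],[330,169],[331,290],[299,290]]);print(q.round(1).tolist())
W=toplane(c,q,16)[:,:2];print(W.round(1).tolist(),W.mean(0).round(1))
e=(W[2]+W[3]-W[0]-W[1])/2;print(np.hypot(*e),np.degrees(np.arctan2(e[1],e[0])),np.hypot(*(W[1]-W[0])))
slot=sub([[309,193],[320,193],[320,257],[309,257]]);print(toplane(c,slot,16)[:,:2].mean(0).round(1),slot.round(1).tolist())
m=((p.min(2)>225)).astype(np.uint8);n,l,s,ce=cv2.connectedComponentsWithStats(m)
for i in range(1,n):
    if s[i,4]>200 and s[i,0]>400:
        cnt=cv2.findContours((l==i).astype(np.uint8),0,1)[0][0];r=cv2.minAreaRect(cnt);b=cv2.boxPoints(r);X=toplane(c,b,48)[:,:2];print(r,X.round(1).tolist(),X.mean(0).round(1))
p2,d2,c2=load('top0')
q2=np.array([[481.5,229],[493,233],[477.5,272],[466,268.5]])
a=cv2.resize(p[120:310,420:600],None,fx=4,fy=3,interpolation=cv2.INTER_CUBIC);cv2.imwrite('pics/c3.png',a)
E
```

```text
[[297.3999938964844, 169.1999969482422], [328.3999938964844, 168.10000610351562], [329.79998779296875, 290.0], [299.5, 290.1000061035156]]
[[484.5, -321.3], [494.0, -300.5], [581.4, -341.9], [570.6, -363.7]] [ 532.6 -331.8]
96.28436124664091 -25.796566495915535 22.81754029151416
[ 528.1 -329.3] [[308.20001220703125, 192.3000030517578], [319.5, 191.6999969482422], [320.6000061035156, 257.29998779296875], [308.29998779296875, 257.6000061035156]]
((611.7972412109375, 25.19083023071289), (17.819482803344727, 74.14790344238281), 46.7357063293457) [[491.3, -128.3], [477.9, -88.4], [488.1, -83.2], [501.8, -123.4]] [ 489.8 -105.8]
((509.7219543457031, 188.5325164794922), (16.615385055541992, 122.15385437011719), 67.38013458251953) [[549.1, -237.3], [553.1, -158.3], [564.8, -157.2], [561.0, -237.1]] [ 557.  -197.5]
((437.3121643066406, 303.5097351074219), (19.765579223632812, 53.4997673034668), 65.224853515625) [[605.5, -290.9], [605.0, -253.0], [620.9, -252.5], [621.6, -291.0]] [ 613.2 -271.8]
((468.34246826171875, 334.7534484863281), (59.918663024902344, 22.510879516601562), 65.55604553222656) [[622.4, -268.7], [622.2, -252.6], [673.9, -251.0], [674.5, -267.9]] [ 648.2 -260.1]
```

View pics/c3.png

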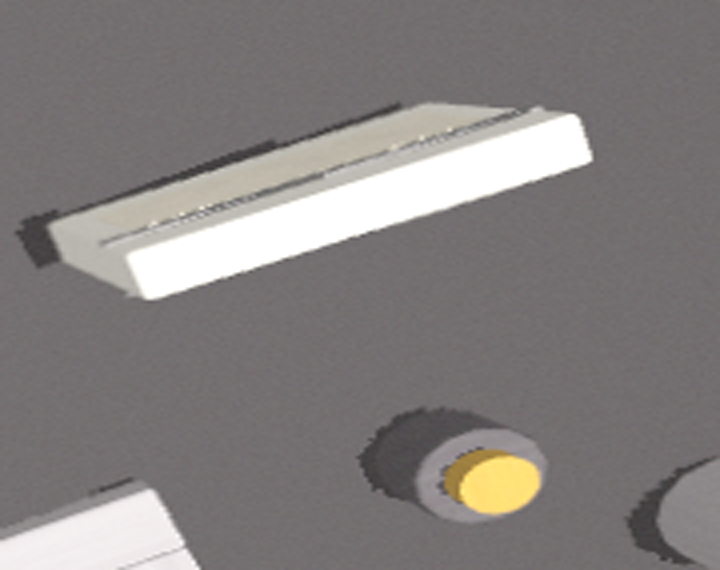

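```bash
python3 -m creep '[{"hand":50,"x":0.8,"y":-2.4,"z":-50,"roll":0.01},{"hand":50,"x":0,"y":0,"z":-50,"roll":0},{"hand":50,"x":0,"y":0,"z":-35,"roll":0},{"hand":50,"x":0,"y":0,"z":-15.5,"roll":0},{"hand":50,"x":0,"y":0,"z":0,"roll":0}]'; python3 - <<'E'
from h import *
shot('wrist','wg1')
E
```

```text
time_s: 3.55
tcp_pos: [533.2, -327.8, 8.6]
ee_rot: [[0.435, 0.901, -0.001], [0.901, -0.435, 0.001], [0.0, -0.001, -1.0]]
force: [0.6, -0.7, 0.3]
grip_width: 50.2
```

View pics/wg1.png

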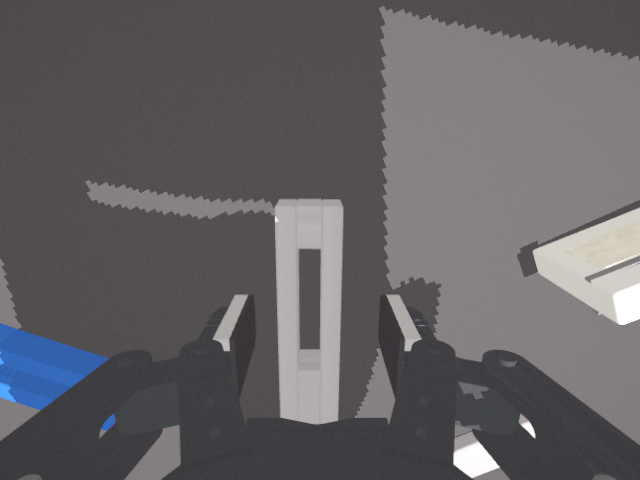

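```bash
python3 -m creep '[{"hand":50,"x":-1,"y":-3,"z":-0.5,"roll":0},{"hand":20,"x":0,"y":0,"z":0,"roll":0},{"hand":20,"x":0,"y":0,"z":0,"roll":0},{"hand":20,"x":0,"y":0,"z":0,"roll":0},{"hand":20,"x":0,"y":0,"z":0,"roll":0},{"hand":20,"x":0,"y":0,"z":0,"roll":0}]'; python3 - <<'E'
from h import *
shot('wrist','wg2')
E
```

```text
time_s: 4.35
tcp_pos: [532.5, -332.5, 9.5]
ee_rot: [[0.436, 0.9, 0.001], [0.9, -0.436, -0.001], [-0.0, 0.001, -1.0]]
force: [-3.3, -0.5, 13.8]
grip_width: 22.8
```

View pics/wg2.png

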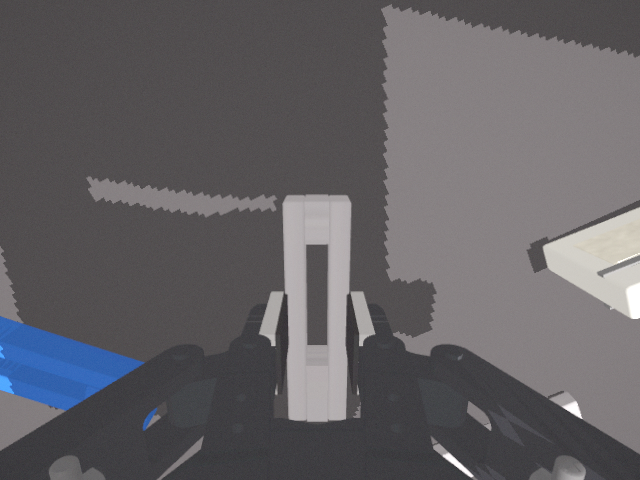

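```bash
python3 -m creep '[{"hand":20,"x":0,"y":0,"z":5,"roll":0},{"hand":20,"x":0,"y":0,"z":5,"roll":0},{"hand":20,"x":0,"y":0,"z":10,"roll":0},{"hand":20,"x":0,"y":0,"z":20,"roll":0},{"hand":20,"x":0,"y":0,"z":20,"roll":0},{"hand":20,"x":0,"y":0,"z":0,"roll":0}]'; python3 - <<'E'
from h import *
shot('wrist','wg3')
shot('scene','sg3')
p=cv2.imread('pics/sg3.png');cv2.imwrite('pics/sg3c.png',cv2.resize(p[250:400,130:310],None,fx=4,fy=4,interpolation=cv2.INTER_CUBIC))
E
```

```text
time_s: 5.15
tcp_pos: [533.4, -332.8, 70.7]
ee_rot: [[0.436, 0.9, 0.003], [0.9, -0.436, -0.002], [-0.001, 0.004, -1.0]]
force: [-0.3, 0.2, -2.0]
grip_width: 22.8
```

View pics/wg3.png

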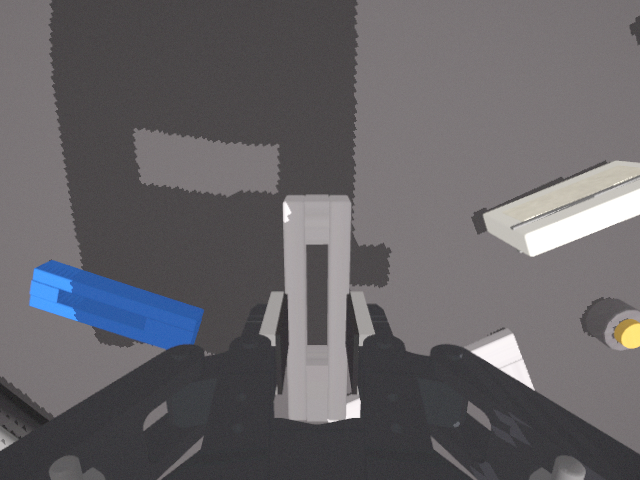

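View pics/sg3c.png

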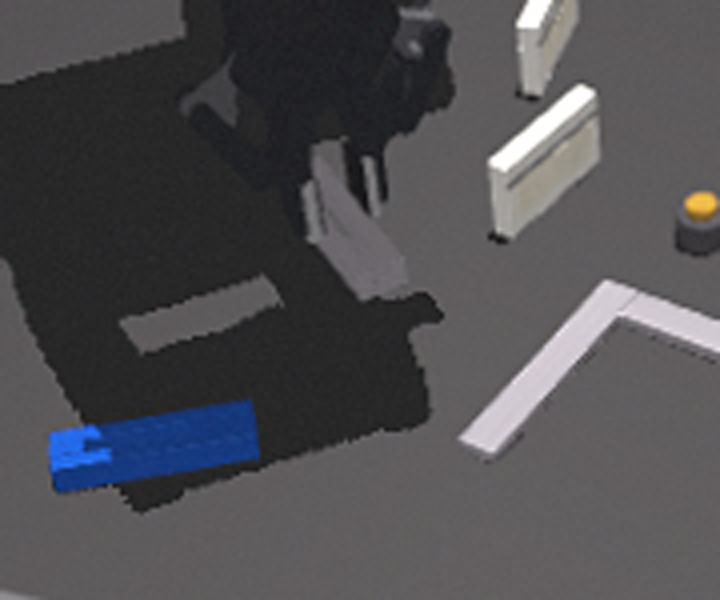

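```bash
python3 -m creep '[{"hand":20,"x":3,"y":21,"z":25,"roll":0},{"hand":20,"x":6,"y":45,"z":15,"roll":0.06},{"hand":20,"x":7,"y":50,"z":0,"roll":0.06},{"hand":20,"x":7,"y":50,"z":0,"roll":0.06},{"hand":20,"x":7,"y":50,"z":0,"roll":0.06},{"hand":20,"x":7,"y":50,"z":0,"roll":0.06},{"hand":20,"x":7,"y":50,"z":0,"roll":0.058},{"hand":20,"x":7,"y":50,"z":0,"roll":0},{"hand":20,"x":6,"y":40,"z":0,"roll":0},{"hand":20,"x":6,"y":35.4,"z":-20,"roll":0},{"hand":20,"x":0,"y":0,"z":-20,"roll":0},{"hand":20,"x":0,"y":0,"z":0,"roll":0}]'; python3 - <<'E'
from h import *
shot('wrist','wp1')
E
```

```text
time_s: 6.75
tcp_pos: [593.5, 109.6, 66.4]
ee_rot: [[0.092, 0.996, -0.004], [0.996, -0.092, -0.001], [-0.001, -0.004, -1.0]]
force: [-0.2, -0.5, -2.4]
grip_width: 22.7
```

View pics/wp1.png

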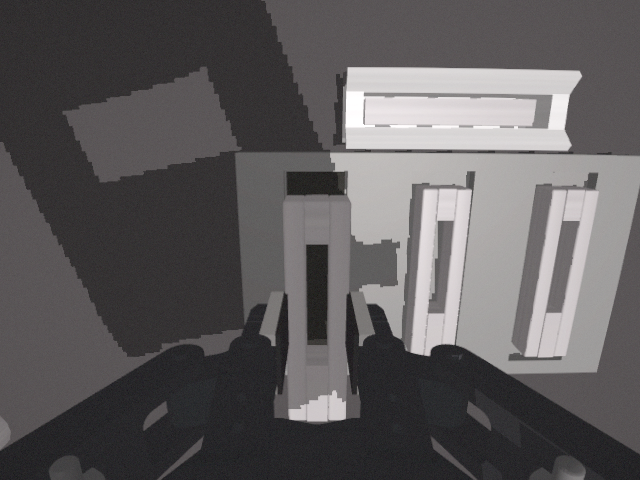

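```bash
python3 - <<'E'
from h import *
p,d,c=load('wp1')
ang=np.arctan2(.996,.092)-np.pi/2
ex=np.array([np.cos(ang),np.sin(ang)]);ey=np.array([-ex[1],ex[0]])
T=np.array([593.5,109.6])
def rel(px,z): 
    W=toplane(c,px,z)[:,:2];return W.round(1).tolist(),((W-T)@np.c_[ex,ey]).round(1).tolist()
print('pocket near end',rel([[286,171],[346.5,171]],11))
print('tray corners', rel([[236,151.5],[638,155],[600,374]],11))
print('strap end top',rel([[284.5,197],[350.5,197]],66.4-9.5+16))
print('strap end top at other z',rel([[284.5,197],[350.5,197]],66.4-9.5+14))
print('rail inner', rel([[361,98],[534,98],[534,127],[361,127]],24))
a=cv2.resize(p[60:260,220:380],None,fx=4,fy=3,interpolation=cv2.INTER_CUBIC);cv2.imwrite('pics/c4.png',a)
a=cv2.resize(p[50:170,320:600],None,fx=2.8,fy=4,interpolation=cv2.INTER_CUBIC);cv2.imwrite('pics/c5.png',a)
E
```

```text
pocket near end ([[539.5, 98.5], [542.3, 129.3]], [[-52.8, -16.1], [-52.8, 14.9]])
tray corners ([[527.4, 74.3], [546.8, 281.7], [678.2, 276.6]], [[-62.6, -41.2], [-62.3, 167.1], [69.0, 174.1]])
strap end top ([[543.6, 102.4], [545.8, 125.9]], [[-49.0, -11.8], [-49.0, 11.8]])
strap end top at other z ([[543.9, 102.2], [546.1, 126.1]], [[-48.7, -11.9], [-48.7, 12.0]])
rail inner ([[508.7, 137.4], [515.2, 217.3], [528.2, 217.9], [521.5, 136.6]], [[-87.0, 19.9], [-87.9, 100.1], [-75.0, 101.9], [-74.2, 20.3]])
```

View pics/c4.png

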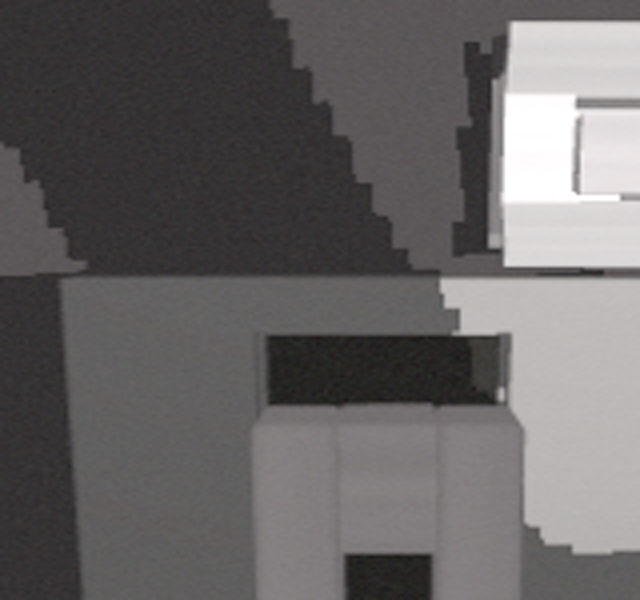

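View pics/c5.png

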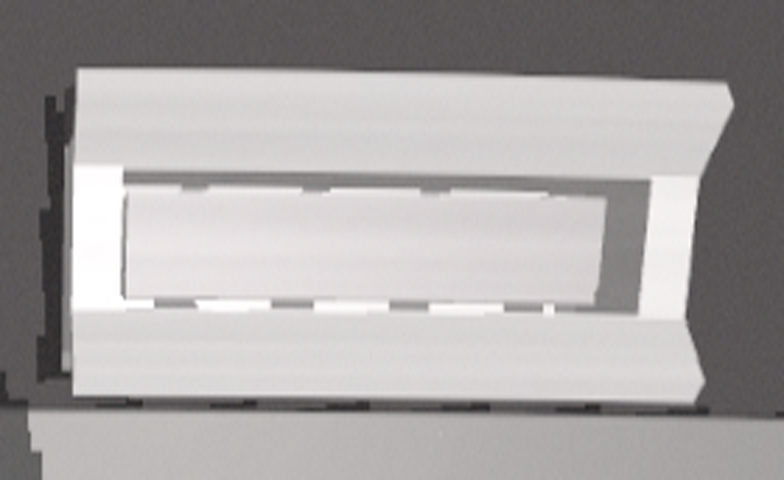

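```bash
python3 -m creep '[{"hand":20,"x":3.7,"y":-0.9,"z":-20,"roll":0},{"hand":20,"x":0,"y":0,"z":-20,"roll":0},{"hand":20,"x":0,"y":0,"z":-7,"roll":0},{"hand":20,"x":0,"y":0,"z":-3,"roll":0},{"hand":20,"x":0,"y":0,"z":0,"roll":0}]'; python3 - <<'E'
from h import *
p,d,c=shot('wrist','wp2')
E
```

```text
time_s: 7.42
tcp_pos: [598.9, 108.5, 18.3]
ee_rot: [[0.093, 0.996, -0.0], [0.996, -0.093, -0.0], [-0.0, -0.0, -1.0]]
force: [0.0, -0.2, -2.1]
grip_width: 23.0
```

View pics/wp2.png

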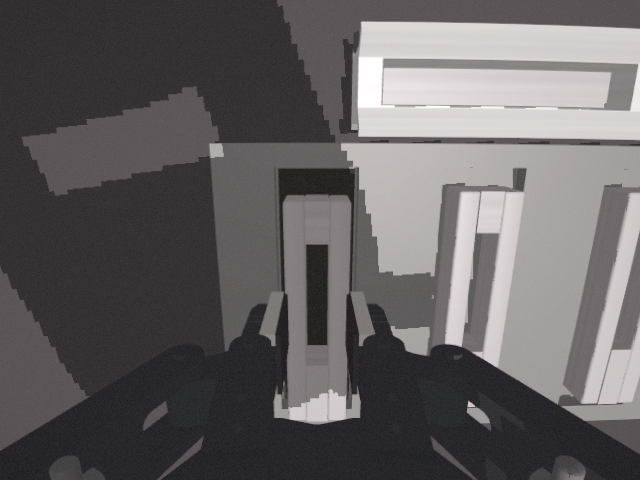

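```bash
python3 - <<'E'
from h import *
from plant import arm
p,d,c=load('wp2')
print(arm.get_obs()['tcp_pos'])
print('pocket end',toplane(c,[[276,168],[358,168]],11).round(1).tolist())
print('strap end',toplane(c,[[284.5,196],[350.5,196]],18.3-9.5+16).round(1).tolist())
E
```

```text
[599.06836649 108.54687824  18.59103373]
pocket end [[539.6, 98.0, 11.0], [542.5, 129.5, 11.0]]
strap end [[548.6, 101.4, 24.8], [550.8, 124.8, 24.8]]
```

```bash
python3 -m creep '[{"hand":20,"x":-1,"y":0,"z":-3,"roll":0},{"hand":20,"x":0,"y":0,"z":-1.5,"roll":0},{"hand":20,"x":0,"y":0,"z":0,"roll":0}]'
```

```text
time_s: 7.85
tcp_pos: [597.8, 108.5, 13.8]
ee_rot: [[0.093, 0.996, -0.0], [0.996, -0.093, -0.0], [-0.0, -0.0, -1.0]]
force: [0.7, -0.6, -3.2]
grip_width: 22.6
```

```bash
python3 -m creep '[{"hand":20,"x":0,"y":0,"z":-0.7,"roll":0},{"hand":20,"x":0,"y":0,"z":0,"roll":0}]'
```

```text
time_s: 8.1
tcp_pos: [597.9, 108.5, 13.6]
ee_rot: [[0.093, 0.996, 0.0], [0.996, -0.093, 0.0], [0.0, 0.0, -1.0]]
force: [-2.4, 0.1, 6.3]
grip_width: 23.1
```

Contact with the floor (force +6 N). Releasing and rising.

```bash
python3 -m creep '[{"hand":42,"x":0,"y":0,"z":0,"roll":0},{"hand":42,"x":0,"y":0,"z":0,"roll":0},{"hand":42,"x":0,"y":0,"z":0,"roll":0},{"hand":42,"x":0,"y":0,"z":10,"roll":0},{"hand":42,"x":0,"y":0,"z":20,"roll":0},{"hand":42,"x":0,"y":0,"z":40,"roll":0},{"hand":42,"x":0,"y":0,"z":40,"roll":0},{"hand":42,"x":0,"y":0,"z":0,"roll":0}]'; python3 - <<'E'
from h import *
p,d,c=shot('wrist','wp3')
E
```

```text
time_s: 9.1
tcp_pos: [600.1, 108.8, 127.7]
ee_rot: [[0.093, 0.996, 0.007], [0.996, -0.093, 0.001], [0.001, 0.006, -1.0]]
force: [-0.2, -0.8, -0.3]
grip_width: 41.9
```

View pics/wp3.png

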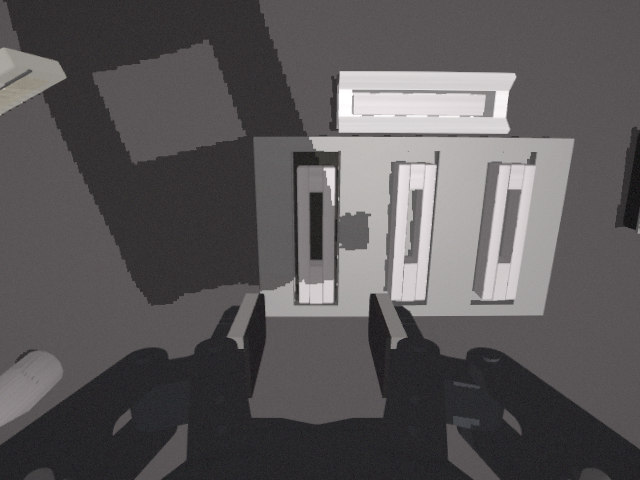

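```bash
cat >> h.py <<'E'
from scipy.optimize import least_squares
def sub(p,pts,k=3):
    g=cv2.cvtColor(p,cv2.COLOR_BGR2GRAY)
    return cv2.cornerSubPix(g,np.float32(pts).reshape(-1,1,2),(k,k),(-1,-1),(3,50,.01)).reshape(-1,2)
def fit(W,w,h):
    M=np.array([[-w,-h],[-w,h],[w,h],[w,-h]])/2
    f=lambda q:(M@np.array([[np.cos(q[2]),np.sin(q[2])],[-np.sin(q[2]),np.cos(q[2])]])+q[:2]-W).ravel()
    s=least_squares(f,[*W.mean(0),0]);return s.x,s.fun.reshape(-1,2)
E
python3 - <<'E'
from h import *
p,d,c=load('wp3')
q=sub(p,[[253.5,136.5],[572,138.5],[546,316],[261,318]]);print(q.round(1).tolist())
x,r=fit(toplane(c,q,11)[:,:2],130,214);print('tray',x.round(3),r.round(1).tolist())
q=sub(p,[[297,166],[334.5,166],[333.5,303],[299,303]]);print(q.round(1).tolist())
s,r=fit(toplane(c,q,20)[:,:2],96,25);print('strap',s.round(3),r.round(1).tolist())
R=np.array([[np.cos(x[2]),-np.sin(x[2])],[np.sin(x[2]),np.cos(x[2])]])
print('strap in tray',R.T@(s[:2]-x[:2]), 'rail',x[:2]+R@[-85,0])
q=np.array([[340,71.5],[514.5,73],[509,132.5],[340,132.5]]);print('rail outer z31',toplane(c,q,31)[:,:2].round(1).tolist(), (R.T@(toplane(c,q,31)[:,:2]-x[:2]).T).T.round(1).tolist())
E
```

```text
[[253.0, 136.39999389648438], [573.7999877929688, 138.39999389648438], [546.0, 316.0], [261.0, 318.0]]
tray [ 6.02911e+02  1.74396e+02 -8.80000e-02] [[0.9, 0.0], [0.1, 0.8], [-0.8, -1.6], [-0.3, 0.8]]
[[297.70001220703125, 165.60000610351562], [334.8999938964844, 167.5], [331.8999938964844, 303.5], [299.5, 303.5]]
strap [ 5.98244e+02  1.08378e+02 -9.90000e-02] [[0.7, -0.5], [-0.3, 0.6], [-0.0, 0.9], [-0.3, -0.9]]
strap in tray [  1.15784063 -66.17242206] rail [518.24053491 181.87285626]
rail outer z31 [[496.4, 131.8], [505.6, 233.8], [539.3, 231.7], [530.5, 129.2]] [[-102.3, -51.8], [-102.2, 50.7], [-68.4, 51.5], [-68.1, -51.4]]
```

```bash
python3 -m creep '[{"hand":42,"x":-4,"y":-30,"z":0,"roll":-0.16},{"hand":42,"x":-4,"y":-31,"z":0,"roll":-0.16},{"hand":42,"x":-4,"y":-31,"z":0,"roll":-0.16},{"hand":42,"x":-4,"y":-31,"z":0,"roll":-0.16},{"hand":42,"x":-4,"y":-31,"z":0,"roll":-0.16},{"hand":42,"x":-4,"y":-31,"z":0,"roll":-0.16},{"hand":42,"x":-4,"y":-31,"z":0,"roll":-0.16},{"hand":42,"x":-4,"y":-31,"z":0,"roll":-0.16},{"hand":42,"x":-4,"y":-31,"z":0,"roll":-0.16},{"hand":42,"x":-4,"y":-28,"z":0,"roll":-0.09},{"hand":42,"x":0,"y":0,"z":0,"roll":0}]'; python3 - <<'E'
from h import *
p,d,c=shot('wrist','wh1')
E
```

```text
time_s: 10.52
tcp_pos: [557.1, -199.0, 122.6]
ee_rot: [[0.998, -0.055, -0.001], [-0.055, -0.998, 0.0], [-0.001, -0.0, -1.0]]
force: [-0.9, 0.3, -0.2]
grip_width: 42.0
```

View pics/wh1.png

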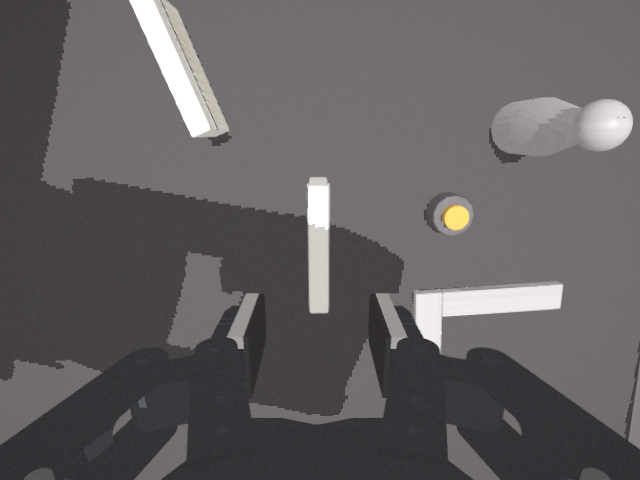

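The holder's top face runs from (307,184) to (328,312), centred between the fingers. The nut is at (453,216) and the square at (430,300), both clear.

```bash
python3 - <<'E'
from h import *
p,d,c=load('wh1')
q=np.array([[307,184],[330,184],[328,312],[310,312]],float)
W=toplane(c,q,48)[:,:2];print(W.round(1).tolist(),W.mean(0))
a=(W[0]+W[1]-W[2]-W[3])/2;print(np.hypot(*a),np.degrees(np.arctan2(-a[0],a[1])))
from plant import arm;print(arm.get_obs()['tcp_pos'])
E
```

```text
[[553.5, -155.8], [566.5, -156.5], [561.7, -235.9], [550.5, -235.3]] [ 558.06507893 -195.9150483 ]
79.54646888319228 -2.8192214918825615
[ 557.19722697 -197.90692761  122.63375222]
```

```bash
python3 -m creep '[{"hand":42,"x":0.5,"y":2,"z":-40,"roll":0},{"hand":42,"x":0,"y":0,"z":-35,"roll":0},{"hand":42,"x":0,"y":0,"z":-17.5,"roll":0},{"hand":42,"x":0,"y":0,"z":0,"roll":0},{"hand":5,"x":0,"y":0,"z":0,"roll":0},{"hand":5,"x":0,"y":0,"z":0,"roll":0},{"hand":5,"x":0,"y":0,"z":0,"roll":0},{"hand":5,"x":0,"y":0,"z":0,"roll":0},{"hand":5,"x":0,"y":0,"z":0,"roll":0},{"hand":5,"x":0,"y":0,"z":0,"roll":0}]'; python3 - <<'E'
from h import *
p,d,c=shot('wrist','wh2')
E
```

```text
time_s: 11.82
tcp_pos: [559.2, -195.7, 31.9]
ee_rot: [[0.999, -0.052, 0.002], [-0.052, -0.999, -0.001], [0.002, 0.001, -1.0]]
force: [0.0, 1.8, 7.6]
grip_width: 10.5
```

View pics/wh2.png

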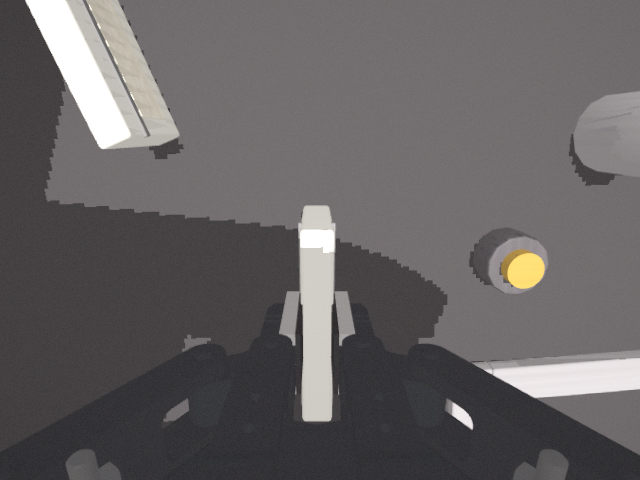

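```bash
python3 -m creep '[{"hand":5,"x":0,"y":0,"z":20,"roll":0},{"hand":5,"x":0,"y":0,"z":40,"roll":0},{"hand":5,"x":-3,"y":20,"z":20,"roll":0},{"hand":5,"x":-5,"y":47,"z":0,"roll":-0.02},{"hand":5,"x":-5,"y":50,"z":0,"roll":-0.02},{"hand":5,"x":-5,"y":50,"z":0,"roll":0},{"hand":5,"x":-5,"y":50,"z":0,"roll":0},{"hand":5,"x":-5,"y":50,"z":0,"roll":0},{"hand":5,"x":-5,"y":50,"z":0,"roll":0},{"hand":5,"x":-4,"y":40,"z":0,"roll":0},{"hand":5,"x":-3,"y":20,"z":-20,"roll":0},{"hand":5,"x":0,"y":0,"z":-10,"roll":0}]'; python3 -m creep '[{"hand":5,"x":0,"y":0,"z":0,"roll":0}]'; python3 - <<'E'
from h import *
p,d,c=shot('wrist','wr1')
shot('scene','sr1')
E
```

```text
time_s: 13.38
tcp_pos: [518.1, 182.7, 80.5]
ee_rot: [[0.996, -0.09, 0.0], [-0.09, -0.996, 0.0], [0.0, -0.0, -1.0]]
force: [-0.1, -0.7, -0.6]
grip_width: 10.3
time_s: 13.5
tcp_pos: [518.0, 180.9, 80.4]
ee_rot: [[0.996, -0.092, -0.001], [-0.092, -0.996, -0.0], [-0.001, 0.0, -1.0]]
force: [-0.1, -0.2, -0.4]
grip_width: 10.7
```

View pics/wr1.png

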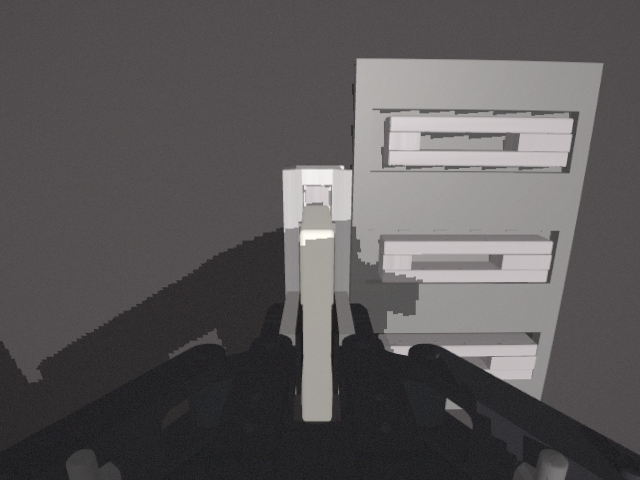

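```bash
python3 - <<'E'
from h import *
p,d,c=load('wr1')
q=np.array([[284,169.5],[351,169.5]]);W=toplane(c,q,31)[:,:2];print('rail far end z31',W.round(1).tolist())
H=toplane(c,[[300.5,233],[334.5,233]],80.4-31.9+48)[:,:2];print('holder top far end',H.round(1).tolist())
ey=np.array([.092,.996]);ex=np.array([.996,-.092])
for w in (W.mean(0)-51.3*ey,H.mean(0)-40*ey): print(w.round(1), (w-[518,181]).dot(ex).round(2),(w-[518,181]).dot(ey).round(2))
q=sub(p,[[357,62],[603,65]]);print(q.tolist(),toplane(c,q,11)[:,:2].round(1).tolist())
# edges at holder: fit rail left/right edge lines
g=cv2.cvtColor(p,cv2.COLOR_BGR2GRAY).astype(int)
for r in (180,200,240,260,280): print(r,[ (i,int(g[r,i])) for i in range(278,358) if abs(g[r,i+1]-g[r,i-1])>22])
v=cv2.resize(p[150:330,250:390],None,fx=5,fy=3.3,interpolation=cv2.INTER_CUBIC);cv2.imwrite('pics/c6.png',v)
s=cv2.imread('pics/sr1.png');cv2.imwrite('pics/c7.png',cv2.resize(s[140:260,280:420],None,fx=5,fy=5,interpolation=cv2.INTER_CUBIC))
E
```

```text
rail far end z31 [[506.3, 235.3], [539.4, 232.3]]
holder top far end [[515.6, 218.9], [527.2, 217.8]]
[518.2 182.7] -0.01 1.74
[517.7 178.5] -0.04 -2.52
[[357.0, 62.0], [603.1712646484375, 62.87992858886719]] [[547.8, 284.5], [676.6, 274.4]]
180 [(281, 81), (282, 127), (283, 193), (301, 208), (302, 232), (332, 225), (333, 206), (351, 184), (352, 104), (353, 119), (354, 166)]
200 [(282, 83), (283, 190), (302, 193), (303, 170), (305, 185), (328, 184), (329, 151), (330, 137), (331, 126), (332, 203), (350, 206), (351, 142), (353, 157)]
240 [(283, 44), (284, 127), (299, 154), (300, 203), (301, 228), (304, 250), (305, 194), (306, 162), (333, 155), (335, 135), (349, 141), (350, 103)]
260 [(283, 43), (284, 90), (285, 134), (298, 128), (300, 142), (333, 151), (335, 131), (349, 128), (350, 84)]
280 [(284, 48), (285, 131), (298, 138), (300, 126), (301, 153), (332, 160), (333, 138), (348, 140), (349, 103)]
```

View pics/c6.png

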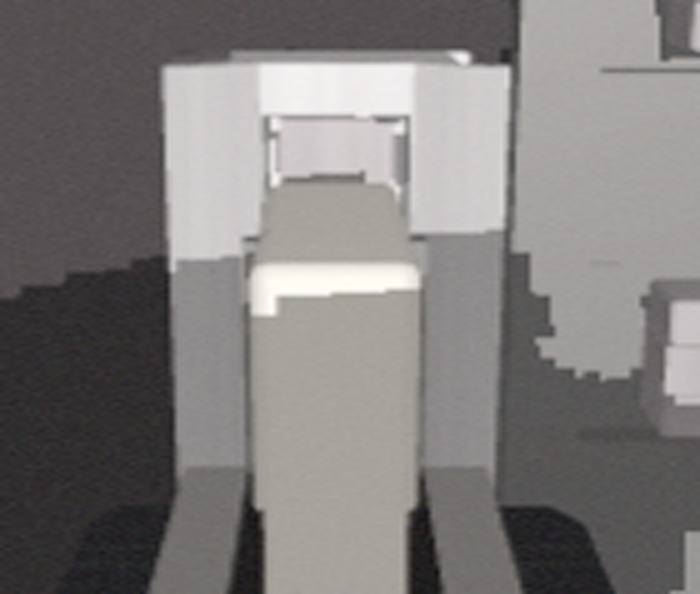

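View pics/c7.png

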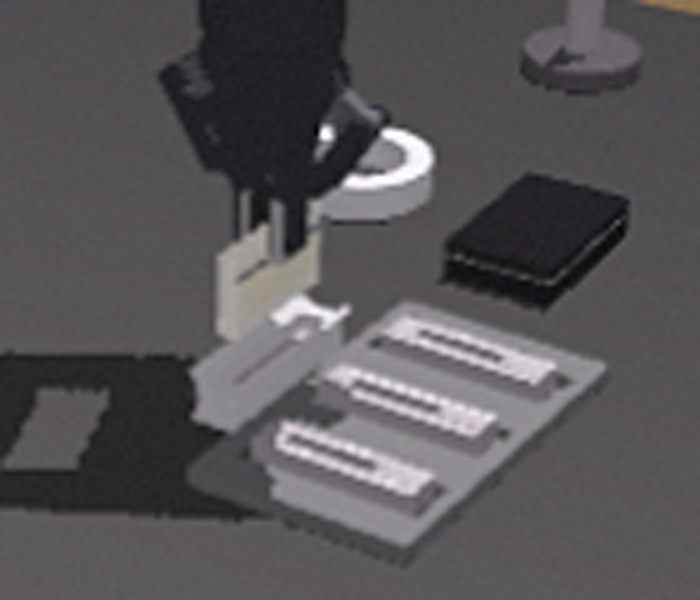

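```bash
python3 -m creep '[{"hand":5,"x":0.2,"y":2.5,"z":-10,"roll":0},{"hand":5,"x":0,"y":0,"z":-7,"roll":0},{"hand":5,"x":0,"y":0,"z":0,"roll":0}]'; python3 - <<'E'
from h import *
p,d,c=load('wr1')
ey=np.array([.092,.996])
a=toplane(c,[[317,185]],24)[0,:2]@ey-44; b=toplane(c,[[317,204.5]],48.5)[0,:2]@ey-40
print('rail ctr',a,'holder ctr by lower edge (before shift)',b)
p,d,c=shot('wrist','wr2')
v=cv2.resize(p[140:340,240:400],None,fx=4.5,fy=3,interpolation=cv2.INTER_CUBIC);cv2.imwrite('pics/c8.png',v)
E
```

```text
time_s: 13.98
tcp_pos: [518.1, 183.7, 62.9]
ee_rot: [[0.996, -0.092, -0.001], [-0.092, -0.996, -0.0], [-0.001, 0.0, -1.0]]
force: [-0.2, 0.6, -1.5]
grip_width: 10.3
rail ctr 228.4131137239322 holder ctr by lower edge (before shift) 226.5947970816648
```

View pics/c8.png

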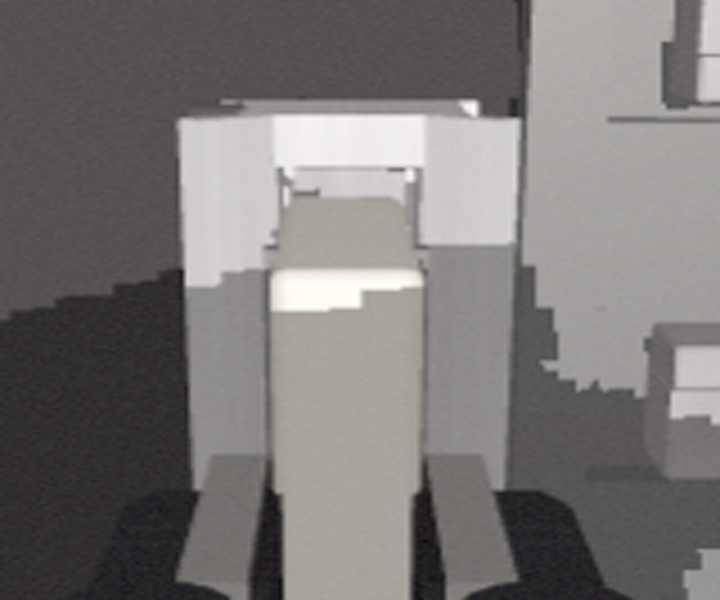

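```bash
python3 -m creep '[{"hand":5,"x":0.5,"y":0,"z":-5,"roll":0},{"hand":5,"x":0,"y":0,"z":-5,"roll":0},{"hand":5,"x":0,"y":0,"z":-4,"roll":0},{"hand":5,"x":0,"y":0,"z":0,"roll":0}]'
```

```text
time_s: 14.52
tcp_pos: [518.8, 184.0, 49.2]
ee_rot: [[0.996, -0.092, -0.001], [-0.092, -0.996, -0.0], [-0.001, 0.0, -1.0]]
force: [-0.8, -0.8, -0.3]
grip_width: 10.4
```

```bash
python3 -m creep '[{"hand":5,"x":0,"y":0,"z":-2.5,"roll":0},{"hand":5,"x":0,"y":0,"z":-2.5,"roll":0},{"hand":5,"x":0,"y":0,"z":0,"roll":0}]';python3 -m creep '[{"hand":5,"x":0,"y":0,"z":-2,"roll":0},{"hand":5,"x":0,"y":0,"z":-2,"roll":0},{"hand":5,"x":0,"y":0,"z":0,"roll":0}]'
```

```text
time_s: 14.9
tcp_pos: [519.2, 184.1, 44.7]
ee_rot: [[0.996, -0.092, 0.0], [-0.092, -0.996, 0.0], [0.0, -0.0, -1.0]]
force: [-0.4, 0.3, 4.2]
grip_width: 10.4
time_s: 15.28
tcp_pos: [519.2, 184.1, 40.8]
ee_rot: [[0.996, -0.092, 0.0], [-0.092, -0.996, 0.0], [0.0, -0.0, -1.0]]
force: [-1.5, 0.6, 6.4]
grip_width: 10.6
```

```bash
python3 -m creep '[{"hand":5,"x":0,"y":0,"z":-1.5,"roll":0},{"hand":5,"x":0,"y":0,"z":-1,"roll":0},{"hand":5,"x":0,"y":0,"z":0,"roll":0}]';python3 -m creep '[{"hand":5,"x":0,"y":0,"z":-1,"roll":0},{"hand":5,"x":0,"y":0,"z":0,"roll":0}]'; python3 - <<'E'
from h import *
p,d,c=shot('wrist','wr3')
v=cv2.resize(p[140:340,240:400],None,fx=4.5,fy=3,interpolation=cv2.INTER_CUBIC);cv2.imwrite('pics/c9.png',v)
E
```

```text
time_s: 15.65
tcp_pos: [519.3, 184.1, 38.4]
ee_rot: [[0.996, -0.092, 0.0], [-0.092, -0.996, 0.0], [0.0, -0.0, -1.0]]
force: [-1.0, 1.1, 7.8]
grip_width: 10.5
time_s: 15.9
tcp_pos: [519.3, 184.1, 37.8]
ee_rot: [[0.996, -0.092, 0.001], [-0.092, -0.996, 0.0], [0.001, -0.0, -1.0]]
force: [-3.1, -0.7, 15.8]
grip_width: 10.4
```

View pics/wr3.png

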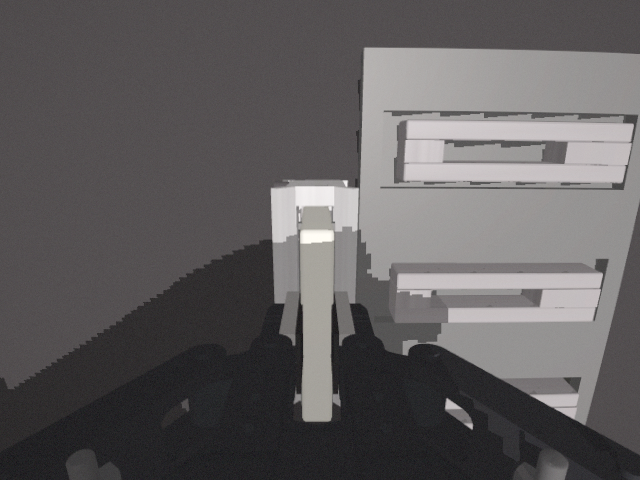

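```bash
python3 -m creep '[{"hand":5,"x":0,"y":0,"z":-0.5,"roll":0},{"hand":5,"x":0,"y":0,"z":0,"roll":0},{"hand":5,"x":0,"y":0,"z":0,"roll":0}]'; python3 - <<'E'
from h import *
p,d,c=shot('top','tf')
p0,_,_=load('top0')
cv2.imwrite('pics/c10.png',p)
s,_,_=shot('scene','sf');cv2.imwrite('pics/c11.png',cv2.resize(s[140:260,280:420],None,fx=5,fy=5,interpolation=cv2.INTER_CUBIC))
from plant import arm
o=arm.get_obs();print(o['tcp_pos'],o['force'],o['grip_width'])
E
```

```text
time_s: 16.32
tcp_pos: [519.3, 184.2, 37.7]
ee_rot: [[0.996, -0.092, 0.001], [-0.092, -0.996, 0.0], [0.001, -0.0, -1.0]]
force: [-5.1, 0.2, 24.4]
grip_width: 10.6
[519.35663466 184.13943053  37.74567081] [-5.77598401 -1.7751939  24.52718723] 10.295729567071293
```

View pics/c10.png

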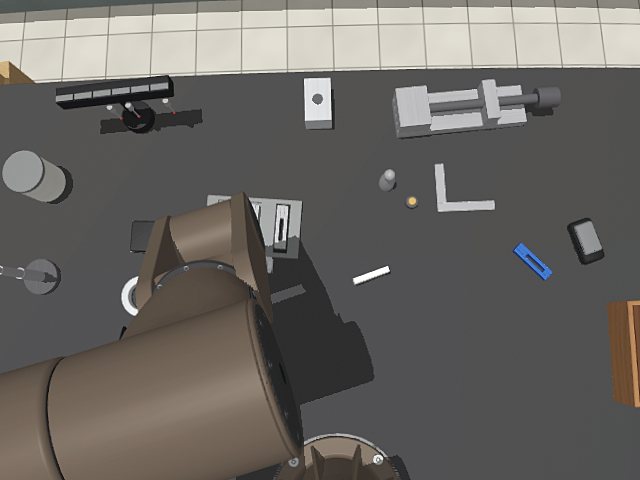

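View pics/c11.png

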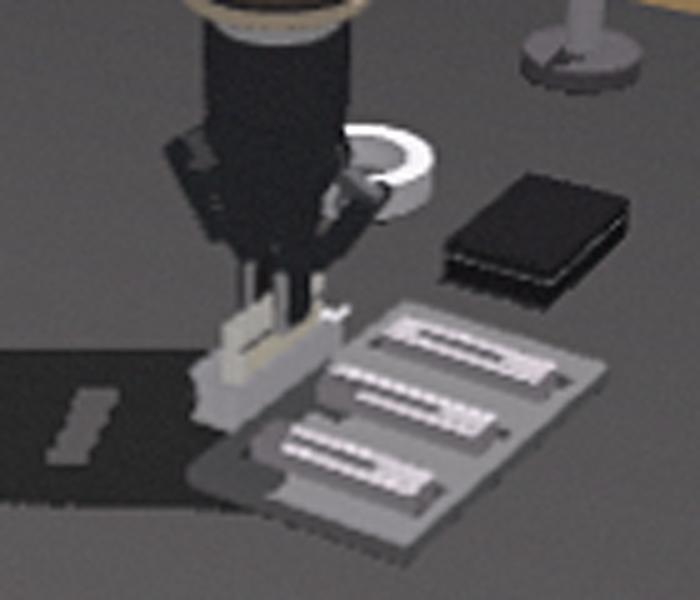

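The scene view shows the holder seated in the rail at about crop (290,330), with the straps lying in the three pockets. In the top view the bystanders it can see are unmoved: ball cone (388,180), nut (412,202) and square (465,190). The bar has bottomed: force jumped from 8 to 24 N while z stayed at 37.7. Handing in.

```bash
python3 -c "
from plant import arm
print(arm.job_done());print(arm.get_obs()['force'])"
```

```text
the job is handed in; nothing more can be done
None
the job is handed in; nothing more can be done
```

I handed the job in at about 16 s of the 45 s allowed. My checks showed both steps done; the interface gave no verdict.

- **Strap:** I laid the grey strap in the right-hand pocket and let go. A wrist picture after release put it 1.2 mm along and 0.2 mm across from the pocket centre, about 0.01 rad off parallel. A later side view showed it still lying in the pocket.
- **Label holder:** I took the one farthest to the robot's right and pushed it down in the rail until the bar bottomed. Force rose from about 8 N to 24 N while the tool height stayed at 37.7 mm. That puts the lower edge about 18 mm below the mouth. The gripper is still closed on it and pressing.
- **Everything else:** The last views showed the ball cone, nut, square and stylus case in place. Two were harder to confirm: the flange is partly hidden by the arm in the top view, and the straps already in the tray were judged by eye only.

**Disagreements between checks:**
- Estimates of the holder's offset along the rail differed by about 3 mm, and I used a middle value. I did not measure its position along the rail again once it was home, only that it went in freely.
- The last force reading also showed about 5 N of sideways push, so the holder may be leaning lightly on one side of the rail.
- The gripper read about 2 mm less than the nominal width on both parts, which made no difference to the grip.

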